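Clamp a tube block in the nest

ROBOT

A 6-joint arm with a two-finger parallel gripper is mounted at the origin on the work surface. World frame = base frame: x ahead of the robot, y to its left, z up, the work surface at z = 0. Lengths are in m, angles in rad, forces in N, time in s.
With the tool pointing down it reaches from about 0.35 to 0.95 m from the base axis. Payload 17.4 kg.
Tool frame: the origin (TCP) lies at the very end of the fingers, on their centre line; the grasp point (between the pads) lies 19 mm behind it; z points along the fingers, y is the line along which they close (so a half turn about z gives the same grasp; the last joint's range is limited). The gripper opens to 93 mm and grips with 3 to 60 N. Pads are 15 mm wide; open, the fingers measure 128 mm over their backs; the gripper's body (75 mm by 188 mm) begins 65 mm behind the grasp point.
Start: joints at [1.194, 0.116, 1.442, -0, 1.584, -0.038], TCP at [0.224, 0.637, 0.219] pointing down, gripper open.
Joint ranges: [-2.83, 2.83], [-0.83, 2.19], [0.07, 2.5], [-1.14, 4.28], [0.01, 3], [-2.97, 2.97]. Speed limits (rad/s): [1.89, 1.89, 2.22, 3.14, 3.14, 3.14].

INTERFACE

Orientations are given as a unit quaternion [x, y, z, w].
In Python, from rig import env gives the robot as it stands.
- The arm moves only by the tool servo_tool, never from a script. Its argument "steps" is one flat list of numbers, 7 for each row, row after row: the shift along the world's x, y, z in mm, then the turn, a rotation vector about the world's x, y, z in degrees, then the finger opening in mm, from 0 to 93. In form: [x, y, z, wx, wy, wz, claw, x, y, z, wx, wy, wz, claw, ...]. A call has 1 to 12 rows; each row is the pose to reach, as a shift and turn from the pose commanded when the call began; what a row does not reach only later rows make up. A row lasts 1/12 s, in which the tool goes at most 41.7 mm and 7.16 degrees, less where a joint would pass 70% of its speed; a pose out of reach is approached as far as the arm can. A call with a gripper value outside its range is refused whole. The fingers move at their own pace and stop on an object; "grip_force" is the grip in N (left out, the last holds). Time passes only in rows, so rows that repeat a pose let the fingers close. It gives the time, the measured TCP pose, the force, the opening and the grip force at its end, in the units of the state.
- env.get_state(): the state, without advancing time (a new reading comes with each control period).
- env.grab_frame(name): name is "side" or "top"; returns a dict with "image" (400x640x3 uint8, red, green, blue), "range_z" (400x640 float32, m along the optical axis (not along the pixel's ray), 0 where there is no reading), "intrinsics" (3x3 intrinsics, pixels), "extrinsics" (4x4, takes a point from camera to world coordinates). Camera axes: x right, y down, z forward; pixel columns grow to the right and rows downward; lengths in m; the calibration is good to about 2 mm. A picture is of the moment at which its call begins.
- env.hand_in(): hands the job in; it is judged then, once.
The state is a dict: "clock": time; "q": joint angles; "dq": joint speeds; "tau": joint torques, N m; "eef_pos": TCP position; "tcp_rot": TCP orientation; "contact_force": force on the tool from outside, world axes, zero at the start; "moment": the same for the moment, N m; "width": finger opening in m; "grasp_force": force on a finger pad.
Only numpy, scipy, OpenCV 4.12 (cv2) and the standard library are available. Lean on these libraries where they do the work, as an engineer would, in place of code of your own. Each camera call takes 0.05 s, during which the arm holds its last target. There are 200 camera calls.

TASK

Put the white tube block flat into the empty clamp nest, between the fixed stop and the blue jaw, lengthwise along the clamp. Then take hold of the red T-handle and turn it clockwise, regripping as needed, until the rising resistance shows that the block is clamped: snug, so that it stays clamped at around 17 N when you let go, but never above 26 N, which would crack it. Let go, and leave the blue block and everything else on the deck where it is.

Things in the scene. Friction and masses are not known exactly. Their poses are not given: they have to be found in the camera images.
- white_block: white plastic tube block with a grid of shallow round wells on top, 80 (its x) x 50 (its y) x 40 mm high, about 0.2 kg, loose on the deck; origin at the centre of its underside, z up. The two ends may be swapped freely.
- vise: clamp nest fixed to the deck: base plate 262 x 110 mm, 12 mm thick; origin at deck level, z up, x along the clamp from T-handle to fixed stop. Dark steel stop, 60 mm wide, 28 mm high above the plate, clamping face at x = 45 mm; white gearbox 50 x 60 mm, top 57 mm above the deck, centred at x = -142 mm. The long sides between jaw and stop are open.
- nest (a point): point on the base plate's top face (12 mm above the deck), axes as vise: where the centre of the white block's underside lies when the block touches the stop. Before clamping the 80 mm block has 8 to 20 mm of total play between stop and jaw pad; set down with its centre 3 to 4 mm short of this point (towards the jaw) it is free at both ends.
- jaw: blue sliding jaw, 30 x 44 mm, 25 mm high, axes as vise, origin at the centre of its underside. It carries a steel plate and a black spring pad (44 mm wide, 25 mm high; it gives 1 mm per 8 N). The pad is shimmed: its face lies 36 to 44 mm ahead (+x) of this origin, differs every time and is not measured, so contact must be felt.
- tee (a joint): T-handle angle in rad, 0 to 3.5, starts at 0 to 0.5; grows clockwise seen from above, moves the jaw 8 mm to the stop per rad. Self-locking. Turning takes about 0.25 N m when free, plus 0.008 N m per N of clamping force from first touch on; 17 N is 0.27 rad past touch with the block against the stop. Held still after a small step, both read about a third less (free 0.16, at 17 N 0.25).
- tee_grip (a point): centre of the red bar of the T-handle, on the vertical screw axis, 88 mm above the deck. The bar is 100 mm long (y axis of this point), 10 mm wide (x axis), 14 mm high, and turns with the handle; a 12 mm steel stem runs down from its middle to the gearbox top, 31 mm below this point.
- blue_block: blue tube block of the same size and shape as the white one; not to be used, leave it. Origin at the centre of its underside.
- bottle: yellow bottle, 68 mm diameter, 140 mm high, standing; origin under its centre. Leave it.
- plates: stack of well plates, 128 x 86 x 46 mm; origin under its centre. Leave it.
- driver: screwdriver lying on the deck. Leave it.
- jar: white jar with blue cap, 56 mm diameter, 70 mm high; origin under its centre. Leave it.
- tip_box: grey box with orange lid, 122 x 87 x 67 mm; origin under its centre. Leave it.
Things that resemble listed ones, but are neither listed nor needed, are in the scene too. Leave any green or orange look-alike of the white_block alone.

How it is judged:
By the outcome, as a careful person would: the job done as asked, in the order asked, and still so for the second after the job is handed in, with the robot touching nothing.
It also fails if it takes over 72 s, if anything falls off the work surface, if the arm or the gripper's body presses on something with over 40 N, if the wrist force passes 120 N, or if a joint passes its speed limit or range.

## Working session

There is one attempt and no reset: what is moved stays moved. The work goes in short steps, Python scripts to look and compute and a tool call to move; the robot and the scene stay as the last step left them, time stands still between calls to the robot, and variables do not carry over. Pictures are saved under pics/ and viewed, at most 10 in all, crops included, and the job is handed in when it is done.

Besides the shell and the picture viewer there is one more tool, called in YAML: its name, and indented under it one key for each argument. servo_tool: Moves the arm, as the interface text tells. Its arguments: {"type":"object","properties":{"steps":{"type":"array","items":{"type":"number"}},"grip_force":{"type":"number"}},"required":["steps"]}

```bash
mkdir -p pics; ls; cat > h.py <<'E'
import numpy as np, cv2
from rig import env
def grab(n):
    f=env.grab_frame(n); return f['image'],f['range_z'],f['intrinsics'],f['extrinsics']
def pts(f):
    im,d,K,T=f; v,u=np.mgrid[:400,:640]
    P=np.stack([(u-K[0,2])/K[0,0]*d,(v-K[1,2])/K[1,1]*d,d,np.ones_like(d)],-1)@T.T
    return P[...,:3]
def save(n,im,s=1): cv2.imwrite('pics/'+n+'.png',cv2.resize(im[:,:,::-1],None,fx=s,fy=s,interpolation=cv2.INTER_CUBIC))
def ray(f,u,v,z):
    im,d,K,T=f; r=T[:3,:3]@np.array([(u-K[0,2])/K[0,0],(v-K[1,2])/K[1,1],1]); o=T[:3,3]
    return o+r*(z-o[2])/r[2]
E
python3 - <<'E'
from h import *
s=env.get_state(); print(s)
for n in('top','side'):
    f=grab(n); save(n+'0',f[0],1.25); print(n,f[2],f[3].round(3)); print((f[1]>0).mean())
E
```

```text
pics
{'clock': 0.0, 'q': array([ 1.19417461e+00,  1.16452727e-01,  1.44224996e+00,  1.66074351e-06,
        1.58397308e+00, -3.77841783e-02]), 'dq': array([ 3.41332676e-04, -2.90064547e-05, -1.38082548e-04, -4.18350126e-04,
       -1.71720546e-03,  6.54766018e-04]), 'tau': array([ 7.13138488e-04, -7.21275330e+01, -6.22602940e+01,  7.80547829e-02,
        2.41195515e-02, -1.22063157e-04]), 'eef_pos': array([0.22429035, 0.63644081, 0.2179371 ]), 'tcp_rot': array([ 1.68609436e-01,  9.85682791e-01, -5.29801186e-04, -1.12223291e-04]), 'contact_force': array([ 0.02873343, -0.2550111 , -0.05742202]), 'moment': array([ 0.00095097, -0.02811983,  0.04381955]), 'grasp_force': 0.0, 'width': 0.09299903559688785}
top [[392.01197118   0.         323.96544498]
 [  0.         392.01197118 202.37428504]
 [  0.           0.           1.        ]] [[ 0.015 -0.989  0.146  0.372]
 [-1.    -0.017 -0.013  0.093]
 [ 0.015 -0.145 -0.989  1.138]
 [ 0.     0.     0.     1.   ]]
0.9959140625
side [[414.28827243   0.         317.56209322]
 [  0.         414.28827243 201.41340285]
 [  0.           0.           1.        ]] [[ 0.738 -0.337  0.585 -0.121]
 [-0.675 -0.391  0.626 -0.646]
 [ 0.018 -0.857 -0.516  0.677]
 [ 0.     0.     0.     1.   ]]
0.99609375
```

View pics/top0.png

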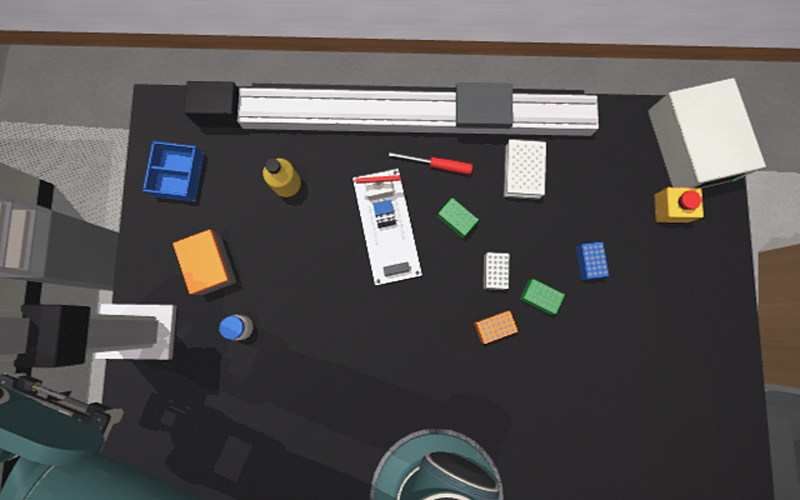

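View pics/side0.png

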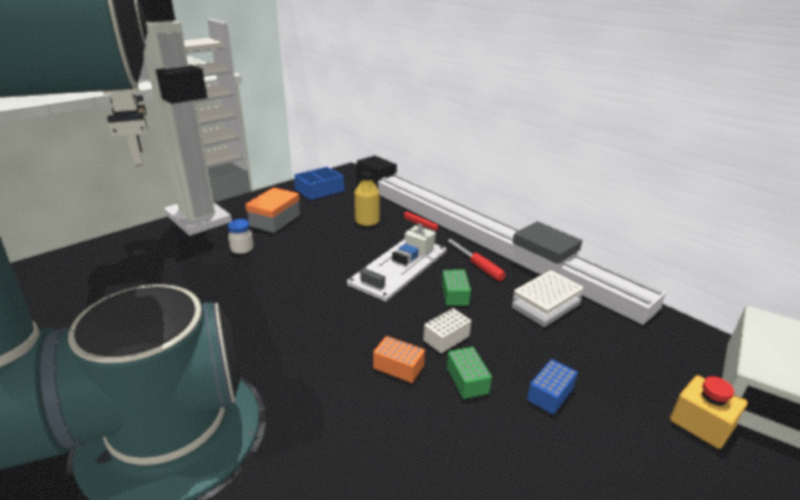

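Top view (800x500 picture): the white candidates are the small 4x6-well block at (497,270) and the larger plate stack at (525,168). The small one has the 80x50 footprint, so it is the white_block. Green and orange look-alikes are at (458,217), (542,296) and (496,327). The vise is at (388,228), with the red bar at (377,180), the jaw at (385,212) and the stop at (397,269).

```bash
python3 - <<'E'
from h import *
f=grab('top'); P=pts(f); im=f[0]; hsv=cv2.cvtColor(im,cv2.COLOR_RGB2HSV)
g=grab('side'); Q=pts(g); imq=g[0]; hq=cv2.cvtColor(imq,cv2.COLOR_RGB2HSV)
def rect(m,P,name):
    xy=P[m][:,:2].astype(np.float32)*1000; r=cv2.minAreaRect(xy)
    print(name,m.sum(),np.round(r[0],1),np.round(r[1],1),round(r[2],1),'z',np.percentile(P[m][:,2]*1000,[5,50,95]).round(1),'med',np.median(xy,0).round(1))
    return r
def box(P,u0,u1,v0,v1):
    m=np.zeros(P.shape[:2],bool); m[v0:v1,u0:u1]=1; return m
for nm,PP,h,b in(('top',P,hsv,(375,420,195,240)),('side',Q,hq,(330,385,240,285))):
    m=box(PP,*b)&(PP[...,2]>.033)&(PP[...,2]<.048)&(h[...,1]<90)&(h[...,2]>60)
    rect(m,PP,nm+' block top')
for nm,PP,h,b in(('top',P,hsv,(270,345,130,235)),('side',Q,hq,(270,365,160,245))):
    z=PP[...,2]; B=box(PP,*b)
    rect(B&(z>.008)&(z<.016)&(h[...,1]<60)&(h[...,2]>120),PP,nm+' plate')
    red=((h[...,0]<8)|(h[...,0]>172))&(h[...,1]>150)&(h[...,2]>80)
    rect(B&red&(z>.07),PP,nm+' bar')
    rect(B&(h[...,0]>95)&(h[...,0]<125)&(h[...,1]>120)&(z>.02),PP,nm+' jaw')
    rect(B&(z>.034)&(z<.045)&(h[...,2]<110)&(h[...,1]<110),PP,nm+' dark')
    rect(B&(z>.05)&(z<.063)&(h[...,1]<60),PP,nm+' gearbox')
a=im[110:270,270:440]; b=imq[160:290,270:440]
b=cv2.resize(b,(340,260));a=cv2.resize(a,(340,320));save('c1',np.hstack([a,np.vstack([b,np.zeros((60,340,3),np.uint8)])]),1.15)
E
```

```text
top block top 503 [ 498.7 -129.2] [50.8 80. ] 88.5 z [35.7 39.4 42.8] med [ 498.6 -128.2]
side block top 552 [ 469.7 -144.9] [137.2 115.6] 47.5 z [35.7 39.8 41.7] med [ 486.8 -140. ]
top plate 2080 [602.9 124. ] [262.5 109.1] 13.1 z [ 8.8 11.7 15. ] med [572.3 113.8]
top bar 113 [534.7 141.1] [325.4  93.4] 0.4 z [91.3 94.5 97.9] med [690.5 139.6]
top jaw 139 [515.7 104. ] [284.7  40.1] 12.3 z [33.5 36.7 40.7] med [639.7 131.8]
top dark 122 [579.  117.2] [183.  55.] 13.3 z [35.3 39.2 42.7] med [503.9 105.8]
top gearbox 245 [690.9 144.9] [51.3 59.5] 13.0 z [52.5 56.4 61.1] med [681.5 143.3]
side plate 1182 [692.6 168.2] [490.3 216.1] 34.2 z [ 9.2 11.8 14.8] med [576.4 102. ]
side bar 128 [ 309.3 -254.8] [1161.    76.2] 46.1 z [83.7 92.2 96.6] med [686.9 137.8]
side jaw 60 [637.7 124.2] [25.2 36.8] 10.5 z [25.7 35.8 38.5] med [637.4 119.2]
side dark 109 [591.9  70.1] [129. 231.] 81.0 z [34.4 38.6 41.7] med [496.4 102.2]
side gearbox 213 [779.4 177.2] [260.5  88.2] 28.4 z [50.4 55.6 60.9] med [686.9 139.1]
```

View pics/c1.png

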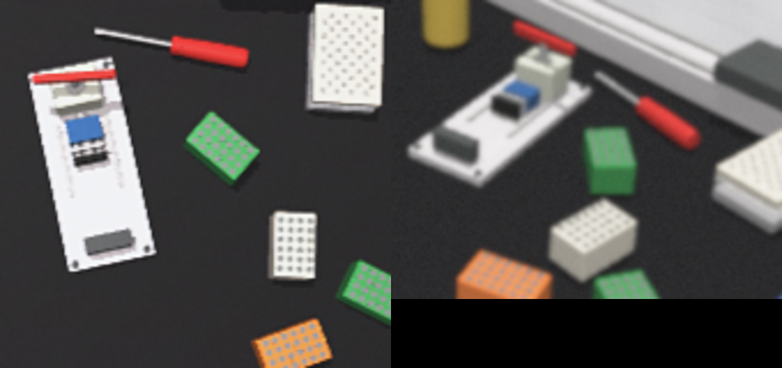

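The crop confirms the white 4x6-well block at crop (293,245), separate from the green, orange and plate-stack objects. Next I'll get finer numbers for the vise.

```bash
cat >> h.py <<'E'
def rect(m,P,name):
    n,l,st,_=cv2.connectedComponentsWithStats(m.astype(np.uint8)); k=1+np.argmax(st[1:,4]); m=l==k
    xy=P[m][:,:2].astype(np.float32)*1000; r=cv2.minAreaRect(xy)
    print(name,m.sum(),np.round(r[0],1),np.round(r[1],1),round(r[2],1),'z',np.median(P[m][:,2]*1000).round(1),'px',st[k][:4])
    return m
def box(P,u0,u1,v0,v1):
    m=np.zeros(P.shape[:2],bool); m[v0:v1,u0:u1]=1; return m
E
python3 - <<'E'
from h import *
fs=[grab('top') for _ in range(4)]
f=(fs[0][0],np.median([x[1] for x in fs],0),fs[0][2],fs[0][3])
P=pts(f); h=cv2.cvtColor(f[0],cv2.COLOR_RGB2HSV); z=P[...,2]; B=box(P,270,345,130,235)
red=((h[...,0]<8)|(h[...,0]>172))&(h[...,1]>150)&(h[...,2]>80)
m=rect(B&red,P,'bar')
# ray-cast to bar top 95 mm
v,u=np.nonzero(m); R=np.array([ray(f,a,b,.095)[:2]*1000 for a,b in zip(u,v)],np.float32); print('bar ray',cv2.minAreaRect(R))
d,c=cv2.PCACompute(R,None)[:2]; print(d,c[0],np.degrees(np.arctan2(c[0,1],c[0,0])))
for nm,mm,zz in(('plate',B&(z>.008)&(z<.016)&(h[...,2]>120)&(h[...,1]<60),.012),('jaw',B&(h[...,0]>95)&(h[...,0]<125)&(h[...,1]>120)&(z>.032),.037),
  ('stop',box(P,295,345,205,230)&(z>.034)&(h[...,2]<120),.04),('gear',B&(z>.05)&(z<.063)&(h[...,1]<60),.057),
  ('block',box(P,375,420,195,240)&(z>.033)&(h[...,1]<90),.04)):
    m=rect(mm,P,nm); v,u=np.nonzero(m); R=np.array([ray(f,a,b,zz)[:2]*1000 for a,b in zip(u,v)],np.float32); print('   ray',cv2.minAreaRect(R))
E
```

```text
bar 115 [693.5 136.1] [ 33.4 104.8] 22.8 z 94.4 px [285 140  36   6]
bar ray ((690.2574462890625, 140.7867431640625), (10.286652565002441, 96.60669708251953), 4.826687335968018)
[[690.4894  141.56941]] [-0.09102004  0.995849  ] 95.22229
plate 2181 [597.3 122.7] [250.8 109.3] 13.1 z 11.7 px [283 145  54  83]
   ray ((597.3181762695312, 122.73634338378906), (251.2460174560547, 109.04946899414062), 13.084909439086914)
jaw 139 [640.2 131.2] [28.8 40.3] 13.4 z 36.5 px [299 160  15  13]
   ray ((639.81689453125, 131.1810302734375), (28.76470184326172, 40.303409576416016), 13.943891525268555)
stop 133 [499.1  98.3] [18.6 55.7] 13.2 z 39.6 px [307 210  21  10]
   ray ((498.93609619140625, 98.31600189208984), (18.79918670654297, 55.65089797973633), 13.100232124328613)
gear 208 [681.7 142.6] [31.  59.9] 12.7 z 56.6 px [291 145  23  13]
   ray ((680.749755859375, 142.51837158203125), (32.691776275634766, 59.6319465637207), 12.732230186462402)
block 504 [ 498.4 -129.1] [50.1 79.9] 88.0 z 39.6 px [388 202  19  29]
   ray ((498.4042053222656, -128.23001098632812), (50.953285217285156, 80.09927368164062), 89.10077667236328)
```

servo_tool:
  steps: [274, -765, 0, 0, 0, 18, 93, 274, -765, 0, 0, 0, 18, 93, 274, -765, 0, 0, 0, 18, 93, 274, -765, 0, 0, 0, 18, 93, 274, -765, 0, 0, 0, 18, 93, 274, -765, 0, 0, 0, 18, 93, 274, -765, 0, 0, 0, 18, 93, 274, -765, 0, 0, 0, 18, 93, 274, -765, 0, 0, 0, 18, 93, 274, -765, 0, 0, 0, 18, 93, 274, -765, 0, 0, 0, 18, 93, 274, -765, 0, 0, 0, 18, 93]

```text
clock: 1.4
eef_pos: [0.393, 0.164, 0.219]
tcp_rot: [0.012, 1.0, 0.0, 0.0]
contact_force: [1.8, 1.0, -0.6]
width: 0.0931
grasp_force: 0.0
```

servo_tool:
  steps: [105, -293, 0, 0, 0, 0, 93, 105, -293, 0, 0, 0, 0, 93, 105, -293, 0, 0, 0, 0, 93, 105, -293, 0, 0, 0, 0, 93, 105, -293, 0, 0, 0, 0, 93, 105, -293, 0, 0, 0, 0, 93, 105, -293, -60, 0, 0, 0, 93, 105, -293, -99, 0, 0, 0, 93, 105, -293, -99, 0, 0, 0, 93, 105, -293, -99, 0, 0, 0, 93, 105, -293, -99, 0, 0, 0, 93, 105, -293, -99, 0, 0, 0, 93]

```text
clock: 2.4
eef_pos: [0.4984, -0.1268, 0.1215]
tcp_rot: [0.012, 1.0, -0.0, 0.001]
contact_force: [0.1, 0.9, 0.5]
width: 0.093
grasp_force: 0.0
```

```bash
python3 - <<'E'
from h import *
s=env.get_state(); print(s['eef_pos'],s['tcp_rot'],s['contact_force'],s['moment'],s['q'])
f=grab('side'); save('s1',f[0][170:330,250:470],3)
E
```

```text
[ 0.49839266 -0.12675249  0.12146887] [ 1.22864825e-02  9.99924241e-01 -1.31097961e-04  7.33612706e-04] [0.11474767 0.93923902 0.51262902] [ 0.01747928 -0.00320345 -0.0399252 ] [-2.98745117e-01 -1.98008904e-01  1.90437888e+00  1.64606222e-04
  1.43374115e+00 -1.84499022e+00]
```

View pics/s1.png

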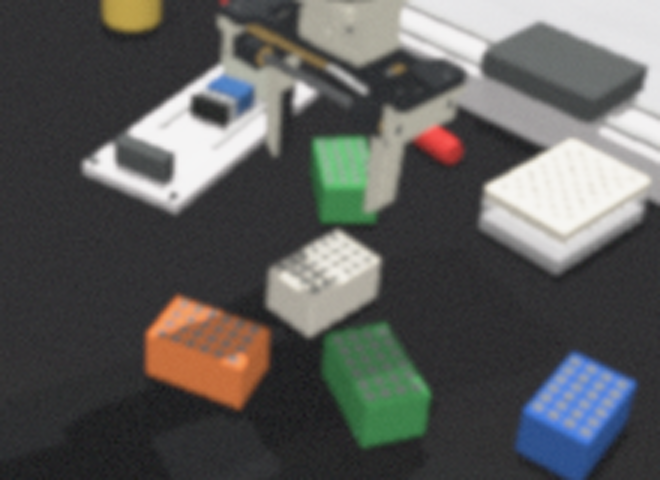

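The gripper is open above the white block at crop (325,280). The near green block at (375,380) may be close to the right finger's path, so I'll check the clearance.

```bash
python3 - <<'E'
from h import *
for n in('side','top'):
    f=grab(n); P=pts(f); h=cv2.cvtColor(f[0],cv2.COLOR_RGB2HSV)
    m=(h[...,0]>45)&(h[...,0]<80)&(h[...,1]>100)&(P[...,2]>.01)&(P[...,2]<.06)&(P[...,0]>.3)
    k,l,st,_=cv2.connectedComponentsWithStats(m.astype(np.uint8))
    for i in range(1,k):
        if st[i,4]>60:
            r=cv2.minAreaRect(P[l==i][:,:2].astype(np.float32)*1000); print(n,cv2.boxPoints(r).round(0).tolist())
E
```

```text
side [[573.0, -60.0], [602.0, -84.0], [652.0, -24.0], [624.0, -0.0]]
side [[399.0, -264.0], [444.0, -285.0], [479.0, -211.0], [434.0, -189.0]]
top [[577.0, -55.0], [616.0, -87.0], [667.0, -25.0], [627.0, 7.0]]
top [[403.0, -256.0], [448.0, -278.0], [482.0, -207.0], [436.0, -185.0]]
```

servo_tool:
  steps: [0, -2, -40, 0, 0, 0, 76, 0, -2, -75, 0, 0, 0, 76, 0, -2, -100, 0, 0, 0, 76, 0, -2, -111, 0, 0, 0, 76, 0, -2, -111, 0, 0, 0, 76, 0, -2, -111, 0, 0, 0, 40, 0, -2, -111, 0, 0, 0, 40, 0, -2, -111, 0, 0, 0, 40, 0, -2, -111, 0, 0, 0, 40, 0, -2, -111, 0, 0, 0, 40, 0, -2, -111, 0, 0, 0, 40, 0, -2, -111, 0, 0, 0, 40]
  grip_force: 20

```text
clock: 3.55
eef_pos: [0.4988, -0.1296, 0.0101]
tcp_rot: [0.012, 1.0, -0.001, 0.001]
contact_force: [-0.8, -2.7, 9.3]
width: 0.0499
grasp_force: 20.0
```

servo_tool:
  steps: [0, 0, 40, 0, 0, 0, 40, 0, 0, 80, 0, 0, 0, 40, 8, 38, 90, 0, 0, 5, 40, 16, 76, 90, 0, 0, 10, 40, 25, 114, 90, 0, 0, 14.5, 40, 33, 152, 90, 0, 0, 14.5, 40, 41, 190, 90, 0, 0, 14.5, 40, 49, 226, 90, 0, 0, 14.5, 40, 52, 240, 90, 0, 0, 14.5, 40, 52, 240, 90, 0, 0, 14.5, 40, 52, 240, 90, 0, 0, 14.5, 40, 52, 240, 90, 0, 0, 14.5, 40]

```text
clock: 4.55
eef_pos: [0.5497, 0.1103, 0.0985]
tcp_rot: [-0.114, 0.993, -0.0, -0.0]
contact_force: [0.4, 0.2, -3.2]
width: 0.0501
grasp_force: 20.0
```

```bash
python3 - <<'E'
from h import *
s=env.get_state(); print(s['eef_pos'],s['tcp_rot'],s['contact_force'],s['width'])
q=s['tcp_rot'];print('tooly',np.degrees(2*np.arctan2(q[1],q[0]))-90)
f=grab('side'); save('s2',f[0][130:290,220:420],3)
E
```

```text
[0.54971871 0.11031206 0.0985385 ] [-1.13875514e-01  9.93494994e-01 -1.16724748e-04 -2.23336700e-04] [ 0.39300305  0.19892481 -3.18300845] 0.05014499442778801
tooly 103.07754182027611
```

View pics/s2.png

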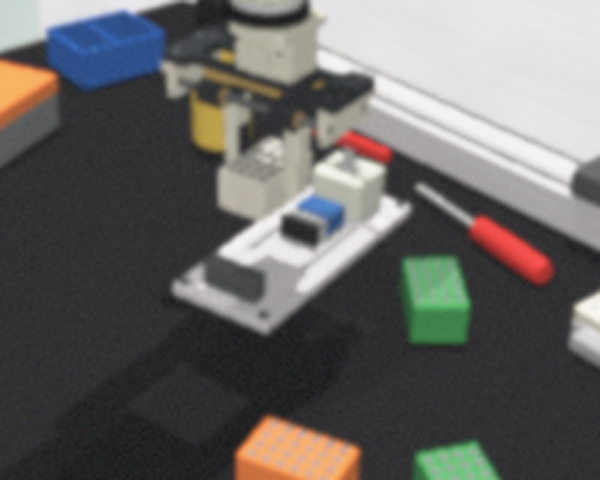

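The block is held level above the nest at crop (250,185), in line with the clamp. I'll lower it.

servo_tool:
  steps: [1.5, 0.3, -35, 0, 0, 0, 40, 1.5, 0.3, -55, 0, 0, 0, 40, 1.5, 0.3, -65, 0, 0, 0, 40, 1.5, 0.3, -70, 0, 0, 0, 40, 1.5, 0.3, -73, 0, 0, 0, 40, 1.5, 0.3, -75, 0, 0, 0, 40, 1.5, 0.3, -75.5, 0, 0, 0, 40, 1.5, 0.3, -76, 0, 0, 0, 40, 1.5, 0.3, -76, 0, 0, 0, 40, 1.5, 0.3, -76, 0, 0, 0, 40]

```text
clock: 5.43
eef_pos: [0.5517, 0.1113, 0.0232]
tcp_rot: [-0.114, 0.993, -0.0, 0.0]
contact_force: [0.3, 0.1, -3.3]
width: 0.0503
grasp_force: 20.0
```

servo_tool:
  steps: [0, -0.5, -0.6, 0, 0, 0, 40, 0, -0.5, -1.2, 0, 0, 0, 40, 0, -0.5, -1.6, 0, 0, 0, 40, 0, -0.5, -1.6, 0, 0, 0, 40]

```text
clock: 5.77
eef_pos: [0.5517, 0.1107, 0.0221]
tcp_rot: [-0.114, 0.993, -0.0, 0.0]
contact_force: [-6.3, -0.6, 9.3]
width: 0.05
grasp_force: 20.0
```

servo_tool:
  steps: [0, 0, 0, 0, 0, 0, 72, 0, 0, 0, 0, 0, 0, 72, 0, 0, 0, 0, 0, 0, 72, 0, 0, 0, 0, 0, 0, 72, 0, 0, 30, 0, 0, 0, 72, 0, 0, 70, 0, 0, 0, 72, 0, 0, 110, 0, 0, 0, 72, 0, 0, 140, 0, 0, 0, 72, 0, 0, 140, 0, 0, -7, 40, 0, 0, 140, 0, 0, -14, 40, 0, 0, 140, 0, 0, -14, 40]

```text
clock: 6.68
eef_pos: [0.5516, 0.1107, 0.1616]
tcp_rot: [0.011, 1.0, 0.0, 0.0]
contact_force: [-0.6, -0.5, -0.7]
width: 0.0566
grasp_force: 0.0
```

```bash
python3 - <<'E'
from h import *
s=env.get_state(); print(s['eef_pos'],s['q'],s['contact_force'],s['moment'])
f=grab('side'); P=pts(f); h=cv2.cvtColor(f[0],cv2.COLOR_RGB2HSV); save('s3',f[0][150:270,260:400],4)
o=np.array([.5523,.1108]); a=np.radians(193.1); D=P[...,:2]-o
X=D@[np.cos(a),np.sin(a)]*1000; Y=D@[-np.sin(a),np.cos(a)]*1000; z=P[...,2]
m=box(P,260,400,150,270)&(z>.049)&(z<.055)&(abs(X)<60)&(abs(Y)<50)&(h[...,1]<80)
print(m.sum(),np.percentile(X[m],[1,50,99]),np.percentile(Y[m],[1,50,99]),np.median(z[m]))
E
```

```text
[0.55160362 0.1107274  0.16155256] [ 1.52768220e-01 -1.09116608e-01  1.75982441e+00 -7.57823832e-06
  1.48999798e+00 -1.39573169e+00] [-0.63670728 -0.53564908 -0.68008431] [ 0.06677233 -0.01322438  0.00966898]
263 [-36.69543848   7.32850399  42.70463036] [-23.53564573   1.69425577  26.00393149] 0.05190279686703536
```

View pics/s3.png

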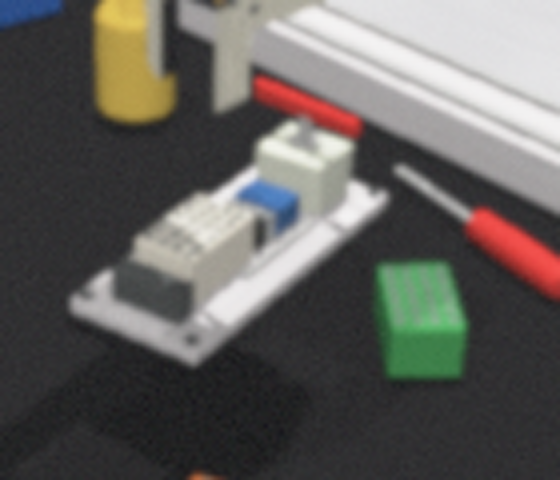

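The block sits flat at crop (190,255), between the stop and the pad. Next is the handle.

servo_tool:
  steps: [20, 4, 0, 0, 0, -7, 40, 40, 10, 0, 0, 0, -14, 40, 60, 15, 0, 0, 0, -21, 40, 80, 20, 0, 0, 0, -28, 40, 100, 25, 0, 0, 0, -35, 40, 120, 28, 0, 0, 0, -42, 40, 139, 32, 0, 0, 0, -49, 40, 139, 32, 0, 0, 0, -56, 40, 139, 32, 0, 0, 0, -63, 40, 139, 32, 0, 0, 0, -70, 40, 139, 32, 0, 0, 0, -77, 40, 139, 32, 0, 0, 0, -83.5, 40]

```text
clock: 7.73
eef_pos: [0.6903, 0.1427, 0.1601]
tcp_rot: [0.672, 0.74, -0.0, -0.0]
contact_force: [0.4, -1.0, 0.1]
width: 0.0398
grasp_force: 0.0
```

```bash
cat > st.py <<'E'
from h import *
s=env.get_state(); q=s['tcp_rot']; print('clk',s['clock'],'pos',(s['eef_pos']*1000).round(1),'tooly',round(np.degrees(2*np.arctan2(q[1],q[0]))-90,2),'q6',s['q'][5].round(3),'F',s['contact_force'].round(1),'M',s['moment'].round(3),'tau6',s['tau'][5].round(3),'w',round(s['width']*1000,1),s['grasp_force'])
E
python3 st.py; python3 - <<'E'
from h import *
for n in('side','top'):
    f=grab(n); h=cv2.cvtColor(f[0],cv2.COLOR_RGB2HSV); P=pts(f)
    red=((h[...,0]<8)|(h[...,0]>172))&(h[...,1]>140)&(h[...,2]>70)&box(P,*((270,345,130,160) if n=='top' else (300,360,150,200)))
    v,u=np.nonzero(red); 
    if len(u)>20:
        R=np.array([ray(f,a,b,.092)[:2]*1000 for a,b in zip(u,v)],np.float32); print(n,len(u),cv2.minAreaRect(R))
    if n=='side': save('s4',f[0][130:230,270:390],5)
E
```

```text
clk 7.7333 pos [690.3 142.7 160.1] tooly 5.54 q6 0.071 F [ 0.4 -1.   0.1] M [-0.054  0.009  0.006] tau6 -3.368 w 39.8 0.0
side 147 ((683.6590576171875, 139.63771057128906), (115.69984436035156, 30.650474548339844), 89.778564453125)
```

View pics/s4.png

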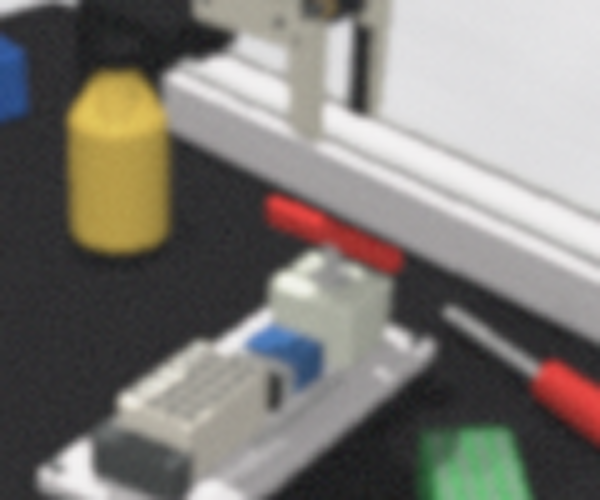

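The fingers straddle the bar (crop 335,235), so I'll descend and close gently.

servo_tool:
  steps: [0, 0, -35, 0, 0, 0, 40, 0, 0, -60, 0, 0, 0, 40, 0, 0, -72, 0, 0, 0, 40, 0, 0, -77, 0, 0, 0, 40, 0, 0, -77, 0, 0, 0, 0, 0, 0, -77, 0, 0, 0, 0, 0, 0, -77, 0, 0, 0, 0, 0, 0, -77, 0, 0, 0, 0, 0, 0, -77, 0, 0, 0, 0, 0, 0, -77, 0, 0, 0, 0, 0, 0, -77, 0, 0, 0, 0]
  grip_force: 10

```text
clock: 8.75
eef_pos: [0.6911, 0.1428, 0.0851]
tcp_rot: [0.672, 0.741, 0.001, 0.001]
contact_force: [3.1, 0.7, 5.5]
width: 0.0102
grasp_force: 10.0
```

```bash
python3 st.py
```

```text
clk 8.75 pos [691.1 142.8  85.1] tooly 5.59 q6 0.07 F [3.1 0.7 5.5] M [-0.012 -0.659 -0.036] tau6 -0.07 w 10.2 10.000594854354858
```

servo_tool:
  steps: [0.5, 0, 0, 0, 0, 0, 0, 0.5, 0, 0, 0, 0, 0, 0, 0.5, 0, 0, 0, 0, -3, 0, 0.5, 0, 0, 0, 0, -6, 0, 0.5, 0, 0, 0, 0, -9, 0, 0.5, 0, 0, 0, 0, -12, 0, 0.5, 0, 0, 0, 0, -15, 0, 0.5, 0, 0, 0, 0, -18, 0, 0.5, 0, 0, 0, 0, -21, 0, 0.5, 0, 0, 0, 0, -24, 0]
  grip_force: 45

```text
clock: 9.58
eef_pos: [0.6916, 0.1428, 0.0851]
tcp_rot: [0.812, 0.584, 0.001, 0.001]
contact_force: [3.9, -0.1, 5.7]
width: 0.0094
grasp_force: 45.2
```

```bash
python3 st.py
```

```text
clk 9.5833 pos [691.6 142.8  85.1] tooly -18.54 q6 0.491 F [ 3.9 -0.1  5.7] M [-0.048 -0.684  0.285] tau6 -1.406 w 9.4 45.17730116844177
```

servo_tool:
  steps: [0, 0, 0, 0, 0, -3, 0, 0, 0, 0, 0, 0, -6, 0, 0, 0, 0, 0, 0, -9, 0, 0, 0, 0, 0, 0, -12, 0, 0, 0, 0, 0, 0, -15, 0, 0, 0, 0, 0, 0, -18, 0, 0, 0, 0, 0, 0, -21, 0, 0, 0, 0, 0, 0, -24, 0, 0, 0, 0, 0, 0, -24, 0, 0, 0, 0, 0, 0, -24, 0]

```text
clock: 10.42
eef_pos: [0.6921, 0.1425, 0.0852]
tcp_rot: [0.915, 0.403, 0.001, 0.001]
contact_force: [8.7, -1.6, 4.2]
width: 0.0095
grasp_force: 45.1
```

```bash
python3 st.py
```

```text
clk 10.4167 pos [692.1 142.5  85.2] tooly -42.43 q6 0.908 F [ 8.7 -1.6  4.2] M [-0.327 -1.398  0.126] tau6 0.494 w 9.5 45.06325006484985
```

servo_tool:
  steps: [0.8, 0, 0, 0, 0, 0, 0, 1.5, -0.3, 0, 0, 0, 0, 0, 1.5, -0.3, 0, 0, 0, -3, 0, 1.5, -0.3, 0, 0, 0, -6, 0, 1.5, -0.3, 0, 0, 0, -9, 0, 1.5, -0.3, 0, 0, 0, -12, 0, 1.5, -0.3, 0, 0, 0, -12, 0, 1.5, -0.3, 0, 0, 0, -12, 0]

```text
clock: 11.08
eef_pos: [0.6924, 0.1423, 0.0851]
tcp_rot: [0.952, 0.306, 0.0, 0.0]
contact_force: [-2.6, -1.9, 8.5]
width: 0.0093
grasp_force: 45.1
```

```bash
python3 st.py
```

```text
clk 11.0833 pos [692.4 142.3  85.1] tooly -54.42 q6 1.117 F [-2.6 -1.9  8.5] M [-0.294  0.771  0.132] tau6 0.484 w 9.3 45.056666135787964
```

servo_tool:
  steps: [0, 0, 0, 0, 0, -2, 0, 0, 0, 0, 0, 0, -4, 0, 0, 0, 0, 0, 0, -6, 0, 0, 0, 0, 0, 0, -8, 0, 0, 0, 0, 0, 0, -8, 0, 0, 0, 0, 0, 0, -8, 0]

```text
clock: 11.58
eef_pos: [0.6925, 0.1422, 0.0851]
tcp_rot: [0.971, 0.238, 0.0, 0.0]
contact_force: [-3.1, -3.6, 8.2]
width: 0.0095
grasp_force: 45.1
```

```bash
python3 st.py
```

```text
clk 11.5833 pos [692.5 142.2  85.1] tooly -62.41 q6 1.256 F [-3.1 -3.6  8.2] M [-0.401  0.615  0.173] tau6 0.408 w 9.5 45.087751150131226
```

servo_tool:
  steps: [0, 0, 0, 0, 0, -2, 0, 0, 0, 0, 0, 0, -4, 0, 0, 0, 0, 0, 0, -6, 0, 0, 0, 0, 0, 0, -6, 0, 0, 0, 0, 0, 0, -6, 0]

```text
clock: 12.0
eef_pos: [0.6925, 0.1421, 0.0851]
tcp_rot: [0.982, 0.187, 0.0, 0.0]
contact_force: [-2.3, -3.7, 9.3]
width: 0.0095
grasp_force: 45.1
```

```bash
python3 st.py
```

```text
clk 12.0 pos [692.5 142.1  85.1] tooly -68.42 q6 1.361 F [-2.3 -3.7  9.3] M [-0.602  0.539  0.239] tau6 0.419 w 9.5 45.09722828865051
```

```bash
cat > av.py <<'E'
from h import *
R=[]
for _ in range(8):
    s=env.get_state(); R.append([s['moment'][2],*s['contact_force'],s['tau'][5]]); env.grab_frame('top')
R=np.array(R); print('Mz',R[:,0].round(3),'mean',R.mean(0).round(3)); 
E
python3 av.py; python3 st.py
```

```text
Mz [0.239 0.167 0.17  0.206 0.181 0.193 0.164 0.178] mean [ 0.187 -2.35  -3.05   8.879  0.224]
clk 12.4 pos [692.5 142.   85.1] tooly -68.4 q6 1.36 F [-2.5 -3.7  8.8] M [-0.569  0.586  0.203] tau6 0.186 w 9.4 45.09432792663574
```

servo_tool:
  steps: [0, 0, 0, 0, 0, -2, 0, 0, 0, 0, 0, 0, -4, 0, 0, 0, 0, 0, 0, -4, 0]

```text
clock: 12.65
eef_pos: [0.6926, 0.142, 0.0851]
tcp_rot: [0.988, 0.152, 0.0, 0.0]
contact_force: [-2.4, -3.5, 9.4]
width: 0.0095
grasp_force: 45.1
```

```bash
python3 av.py; python3 st.py
```

```text
Mz [0.222 0.237 0.158 0.184 0.14  0.191 0.163 0.213] mean [ 0.188 -2.441 -3.4    9.016  0.407]
clk 13.05 pos [692.6 142.   85.1] tooly -72.4 q6 1.43 F [-1.9 -3.1  9.2] M [-0.687  0.631  0.229] tau6 0.193 w 9.5 45.10151445865631
```

servo_tool:
  steps: [0, 0, 0, 0, 0, -2, 0, 0, 0, 0, 0, 0, -4, 0, 0, 0, 0, 0, 0, -4, 0]

```text
clock: 13.3
eef_pos: [0.6926, 0.1419, 0.0851]
tcp_rot: [0.993, 0.117, 0.0, 0.0]
contact_force: [-1.8, -5.2, 8.8]
width: 0.0094
grasp_force: 45.1
```

```bash
python3 av.py; python3 st.py
```

```text
Mz [0.288 0.132 0.197 0.198 0.206 0.162 0.225 0.226] mean [ 0.204 -2.136 -4.396  8.462  0.408]
clk 13.7 pos [692.6 141.9  85.1] tooly -76.41 q6 1.5 F [-2.7 -4.3  8.1] M [-0.75   0.537  0.204] tau6 0.194 w 9.4 45.10249435901642
```

servo_tool:
  steps: [-0.2, -0.6, 0, 0, 0, -2, 0, -0.2, -0.6, 0, 0, 0, -4, 0, -0.2, -0.6, 0, 0, 0, -4, 0]

```text
clock: 13.95
eef_pos: [0.6926, 0.1418, 0.0851]
tcp_rot: [0.997, 0.083, 0.001, 0.0]
contact_force: [0.7, -0.6, 7.4]
width: 0.0098
grasp_force: 45.1
```

```bash
python3 av.py; python3 st.py
```

```text
Mz [0.17  0.173 0.154 0.172 0.183 0.209 0.205 0.243] mean [ 0.189  0.132 -1.055  7.511  0.403]
clk 14.35 pos [692.5 141.8  85.1] tooly -80.4 q6 1.569 F [ 0.5 -1.2  7.8] M [-0.186  0.152  0.165] tau6 0.19 w 9.1 45.098188519477844
```

servo_tool:
  steps: [0, 0, 0, 0, 0, -2, 0, 0, 0, 0, 0, 0, -4, 0, 0, 0, 0, 0, 0, -4, 0]

```text
clock: 14.6
eef_pos: [0.6926, 0.1417, 0.0851]
tcp_rot: [0.999, 0.048, 0.001, 0.0]
contact_force: [-0.2, -1.1, 7.5]
width: 0.0095
grasp_force: 45.1
```

```bash
python3 av.py; python3 st.py
```

```text
Mz [0.169 0.168 0.186 0.201 0.15  0.188 0.146 0.202] mean [ 0.176  0.036 -1.335  7.479  0.405]
clk 15.0 pos [692.6 141.7  85.1] tooly -84.4 q6 1.639 F [-0.3 -2.   7.3] M [-0.254  0.144  0.192] tau6 0.191 w 9.5 45.0995010137558
```

The joint 6 torque is much cleaner than the wrist moment and still reads free (about 0.19), so I'll watch both.

servo_tool:
  steps: [0, -0.2, 0, 0, 0, -2, 0, 0, -0.2, 0, 0, 0, -4, 0, 0, -0.2, 0, 0, 0, -4, 0]

```text
clock: 15.25
eef_pos: [0.6926, 0.1416, 0.0851]
tcp_rot: [1.0, 0.013, 0.001, 0.0]
contact_force: [-0.2, -0.6, 7.0]
width: 0.0093
grasp_force: 45.1
```

```bash
python3 av.py; python3 st.py
```

```text
Mz [0.228 0.19  0.201 0.202 0.213 0.16  0.201 0.252] mean [ 0.206  0.18  -0.492  7.226  0.404]
clk 15.65 pos [692.6 141.6  85.1] tooly -88.4 q6 1.708 F [ 0.3 -1.1  7.8] M [-0.154  0.054  0.151] tau6 0.19 w 9.1 45.09840488433838
```

servo_tool:
  steps: [0, 0, 0, 0, 0, -2, 0, 0, 0, 0, 0, 0, -4, 0, 0, 0, 0, 0, 0, -4, 0]

```text
clock: 15.9
eef_pos: [0.6926, 0.1415, 0.0851]
tcp_rot: [1.0, -0.022, 0.001, 0.0]
contact_force: [0.1, -1.5, 7.0]
width: 0.0093
grasp_force: 45.1
```

```bash
python3 av.py; python3 st.py
```

```text
Mz [0.215 0.194 0.215 0.179 0.151 0.229 0.218 0.148] mean [ 0.194  0.429 -1.138  7.676  0.405]
clk 16.3 pos [692.6 141.5  85.1] tooly -92.39 q6 1.778 F [ 0.6 -1.5  7.1] M [-0.251  0.133  0.126] tau6 0.191 w 9.4 45.099273920059204
```

servo_tool:
  steps: [0, 0, 0, 0, 0, -2, 0, 0, 0, 0, 0, 0, -4, 0, 0, 0, 0, 0, 0, -4, 0]

```text
clock: 16.55
eef_pos: [0.6926, 0.1414, 0.0851]
tcp_rot: [0.998, -0.057, 0.001, 0.0]
contact_force: [-0.2, -2.0, 8.7]
width: 0.0094
grasp_force: 45.1
```

```bash
python3 av.py; python3 st.py
```

```text
Mz [0.22  0.24  0.211 0.201 0.199 0.191 0.208 0.213] mean [ 0.21   0.096 -2.378  7.7    0.407]
clk 16.95 pos [692.6 141.4  85.1] tooly -96.4 q6 1.848 F [-0.4 -2.2  7.6] M [-0.311  0.146  0.205] tau6 0.194 w 9.4 45.10169327259064
```

servo_tool:
  steps: [0, -0.4, 0, 0, 0, -2, 0, 0, -0.4, 0, 0, 0, -4, 0, 0, -0.4, 0, 0, 0, -4, 0]

```text
clock: 17.2
eef_pos: [0.6925, 0.1413, 0.0851]
tcp_rot: [0.996, -0.092, 0.001, -0.0]
contact_force: [0.2, 0.1, 8.2]
width: 0.0093
grasp_force: 45.2
```

```bash
python3 av.py; python3 st.py
```

```text
Mz [0.187 0.232 0.292 0.282 0.254 0.227 0.195 0.267] mean [0.242 0.192 0.031 7.6   0.438]
clk 17.6 pos [692.6 141.3  85.1] tooly -100.39 q6 1.917 F [0.2 0.2 7.6] M [-0.034  0.126  0.258] tau6 0.224 w 9.9 45.1327782869339
```

servo_tool:
  steps: [0, 0, 0, 0, 0, -2, 0, 0, 0, 0, 0, 0, -4, 0, 0, 0, 0, 0, 0, -4, 0]

```text
clock: 17.85
eef_pos: [0.6925, 0.1412, 0.0851]
tcp_rot: [0.992, -0.126, 0.001, -0.0]
contact_force: [-0.1, -0.9, 7.5]
width: 0.0094
grasp_force: 45.2
```

```bash
python3 av.py; python3 st.py
```

```text
Mz [0.261 0.268 0.253 0.243 0.241 0.305 0.256 0.297] mean [ 0.265  0.049 -0.487  7.696  0.473]
clk 18.25 pos [692.5 141.2  85.1] tooly -104.39 q6 1.987 F [ 0.1 -2.   8.1] M [-0.024  0.184  0.206] tau6 0.259 w 9.4 45.17328858375549
```

Touch is at about -96.3°, and the torque rises steadily after it. 17 N should be about 15.5° further, near -111.7°.

servo_tool:
  steps: [0, -0.2, 0, 0, 0, -2, 0, 0, -0.2, 0, 0, 0, -4, 0, 0, -0.2, 0, 0, 0, -4, 0]

```text
clock: 18.5
eef_pos: [0.6925, 0.1412, 0.0851]
tcp_rot: [0.987, -0.161, 0.0, -0.0]
contact_force: [0.1, 0.6, 8.5]
width: 0.0095
grasp_force: 45.3
```

```bash
python3 av.py; python3 st.py
```

```text
Mz [0.333 0.314 0.299 0.281 0.267 0.281 0.294 0.291] mean [ 0.295 -0.041  0.337  7.634  0.508]
clk 18.9 pos [692.5 141.2  85.1] tooly -108.38 q6 2.057 F [-0.3 -0.1  8.3] M [0.073 0.192 0.346] tau6 0.294 w 9.5 45.21900773048401
```

servo_tool:
  steps: [0, -0.2, 0, 0, 0, -1.5, 0, 0, -0.2, 0, 0, 0, -3, 0, 0, -0.2, 0, 0, 0, -3, 0]

```text
clock: 19.15
eef_pos: [0.6925, 0.1411, 0.0851]
tcp_rot: [0.982, -0.186, 0.0, -0.0]
contact_force: [-0.8, 0.6, 7.1]
width: 0.0092
grasp_force: 45.3
```

```bash
python3 av.py; python3 st.py
```

```text
Mz [0.38  0.369 0.36  0.345 0.399 0.324 0.309 0.343] mean [ 0.354 -0.437  1.155  7.635  0.501]
clk 19.55 pos [692.5 141.1  85.1] tooly -111.38 q6 2.109 F [-0.6  1.   8.2] M [0.174 0.277 0.281] tau6 0.341 w 9.1 45.28857350349426
```

By angle from touch this is about 17 N, so I'll release and lift.

servo_tool:
  steps: [0, 0, 0, 0, 0, 0, 40, 0, 0, 0, 0, 0, 0, 40, 0, 0, 0, 0, 0, 0, 40, 0, 0, 0, 0, 0, 0, 40, 0, 0, 30, 0, 0, 0, 40, 0, 0, 65, 0, 0, 0, 40, 0, 0, 105, 0, 0, 0, 40, 0, 0, 140, 0, 0, 0, 40, 0, 0, 160, 0, 0, 0, 40, 0, 0, 160, 0, 0, 0, 40]

```text
clock: 20.38
eef_pos: [0.6933, 0.141, 0.25]
tcp_rot: [0.983, -0.186, 0.003, -0.001]
contact_force: [0.6, -0.7, 0.5]
width: 0.0402
grasp_force: 0.0
```

```bash
python3 st.py; python3 - <<'E'
from h import *
f=grab('side'); save('s5',f[0][130:270,260:400],4)
E
```

```text
clk 20.3833 pos [693.3 141.  250. ] tooly -111.41 q6 2.109 F [ 0.6 -0.7  0.5] M [-0.003  0.185  0.019] tau6 0.001 w 40.2 0.0
```

View pics/s5.png

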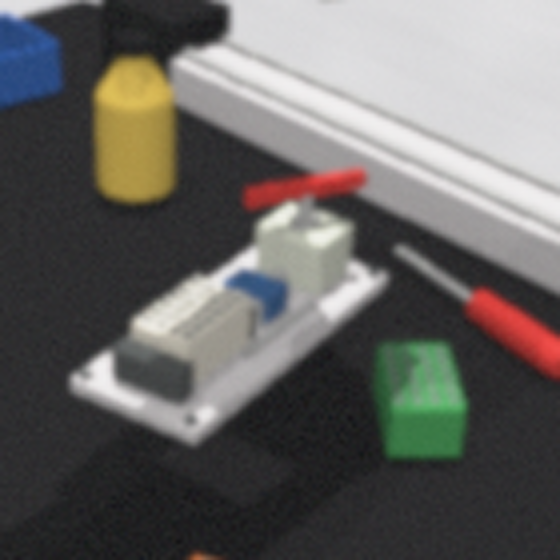

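The block at crop (190,335) is held between stop and pad, the handle has turned, and nothing else has moved.

```bash
python3 -c "
from rig import env
print(env.hand_in())"
```

```text
the job is handed in; nothing more can be done
None
```

The white block lies flat in the nest, clamped against the stop at about 17 N (estimated from turning about 15° past first touch, not measured directly), the handle is released, nothing else was moved, and the job was handed in at about 20 s with no verdict returned.

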